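# Seat the lap level, then hold the dop arm at the red index

## Task

One side of the aluminium lap disc on the faceting machine is standing proud on its stiff levelling foot (the yellow tab shows which side): press it down until the lap sits level on its carrier. Then swing the hinged dop arm up until it lines up with the red index clip on the white quadrant and hold it there with the gripper: the arm falls if released, so finish while still holding it still at the mark. Leave the clip and the other things on the bench where they are.

Things in the scene. Friction and masses are not known exactly. Their poses are not given: they have to be found in the camera images.
- lap_center (a point): centre (half-way up; z = normal) of the lap: loose flat aluminium disc, 150 mm diameter, 10 thick, 23 mm centre hole, 0.45 kg, lying round a 14 mm brass spindle on three supports 62 mm from its axis, 120 degrees apart: two fixed pads and the levelling foot. Starts tilted about 7 degrees, the foot side high; when level its top face is 62 mm above the table
- foot_top (a point): top of the stiff levelling foot under the lap's high side, 62 mm from the spindle axis (a yellow tab just outside the lap's edge shows its side). Press the lap straight down right above it: the foot sinks 12 mm under about 6 N (more if fast) to a hard stop, where the lap is level, and stays down. Its top is 64 mm above the table at the start, 52 mm when down
- foot (a joint): how far the levelling foot has been pushed down, in m: 0 at the start, 0.012 fully down (lap level).
- spindle (a point): fixed point on the lap spindle's axis, 57 mm above the table, where the centre of the level lap lies; z up, y from the mast (at -y) towards the lap and beyond, x along the arm's hinge axis. The brass spindle ends 72 mm above the table. The machine is a fixed 260 x 460 mm grey deck, 18 mm thick, with a slate-blue pan of 210 mm diameter, its rim 42 mm above the table
- hinge (a point): point on the dop arm's horizontal hinge axis in the middle of the arm, 155 mm above the table, at y = -255 mm from the spindle; axes as for spindle. The mast behind it reaches 203 mm above the table.
- doparm_grip (a point): centre of the dop arm's brass grip block, 180 mm from the hinge: 20 mm wide across the arm (x), 44 long, 26 high; y points out along the arm, x along the hinge axis. The aluminium bar behind it is 14 wide, 12 high, with a black centre line; a green-tipped dop ends 235 mm from the hinge, over the lap. Starts level. Can be pinched across its width from above and turns between the fingers. 0.28 kg
- doparm (a joint): angle of the dop arm, rad: 0 level (resting on its stop), grows as the outer end is raised, up to 1.25. No detent or brake: it falls back when let go.
- clip_mark (a point): centre of the red index clip on the rim of the white quadrant, 96 mm from the hinge axis and 21 mm to the arm's -x side; the clip reaches 101 mm from the hinge. Its y axis points outwards from the hinge. The clip's direction is the wanted arm direction.
- clip (a joint): angle at which the red clip is set, rad, on the same hinge axis and with the same zero as doparm (somewhere from 0.5 to 0.95). The clip stays where it is; the arm passes beside it.
- stone_dish: white ceramic stone dish on the machine's deck; leave alone
- collet: small brass collet on the deck; leave alone
- polish_jar: amber jar of polish; leave alone
- spare_lap: copper spare lap; leave alone
- wrench: wrench; leave alone
- brush: brush; leave alone
- loupe: black loupe; leave alone
Things that resemble listed ones, but are neither listed nor needed, are in the scene too. There is more than one size of the part that bears lap_center; the job needs the middle-sized.

How it is judged:
By the outcome, as a careful person would: the job done as asked, in the order asked, and still so for the second after the job is handed in, while the arm keeps its last pose, push and grip.
It also fails if it takes over 51 s, if anything falls off the work surface, if the arm or the gripper's body presses on something with over 40 N, if the wrist force passes 120 N, or if a joint passes its speed limit or range.

## Robot

A 7-joint arm with a two-finger parallel gripper is mounted at the origin on the work surface. World frame = base frame: x ahead of the robot, y to its left, z up, the work surface at z = 0. Lengths are in m, angles in degrees, forces in N, time in s.
With the tool pointing down it reaches from about 0.35 to 0.9 m from the base axis. Payload 8.1 kg.
Tool frame: the origin (TCP) lies midway between the tips of the shut fingers; the grasp point (between the pads) lies 19 mm behind it; z points along the fingers, y is the direction in which the jaws open and shut (so a half turn about z gives the same grasp; the last joint's range is limited). The gripper opens to 92 mm and grips with 3 to 60 N. Pads are 19 mm wide; open, the fingers measure 130 mm over their backs; the gripper's body (75 mm by 190 mm) begins 47 mm behind the grasp point.
Start: joints at [-80.134, 24.895, 1.432, 90.138, -0.665, 64.973, -4.303], TCP at [0.17, 0.602, 0.227] pointing down, gripper open.
Joint ranges: [-149.89, 149.89], [-25.12, 119.58], [-72.63, 75.52], [4.76, 147.25], [-75.54, 255.54], [6.69, 114.76], [-157.13, 157.13]. Speed limits (degrees/s): [127.2, 127.2, 172.46, 172.46, 180, 180, 180].

## Interface

Orientations are given as a 3x3 rotation matrix whose columns are the frame's x, y, z axes.
In Python, from station import sense, capture, get_calibration, hand_in gives the robot as it stands.
- The arm moves only by the tool step_arm, never from a script. Its argument "moves" is text: rows parted by semicolons, each of 5 numbers parted by spaces: the shift along the tool's x, y, z in m, then the turn about the tool's z in degrees, then the closure, from -1 (fully open) to 1 (shut). In form: dx dy dz twist claw; .... A call has exactly 5 rows; each row is the pose to reach, as a shift and turn from the pose commanded when the call began, along the tool's axes at that moment; what a row does not reach only later rows make up. A row lasts 1/8 s, in which the tool goes at most 62.5 mm and 10.7 degrees, less where a joint would pass 70% of its speed; a pose out of reach is approached as far as the arm can. A call with a gripper value outside its range is refused whole. The fingers move at their own pace and stop on an object; the grip force is fixed at half the most. Time passes only in rows, so rows that repeat a pose let the fingers close, or fill a call up. It gives the time, the measured TCP pose, the force and the opening at its end, in the units of the state.
- sense(): the state, without advancing time (a new reading comes with each control period).
- capture(name): name is "side" or "top"; returns the picture (400x640x3 uint8, red, green, blue); there is no depth.
- get_calibration(name): a dict with "K" (3x3 intrinsics, pixels), "R" (3x3) and "t" (3): a world point X has camera coordinates R X + t. Camera axes: x right, y down, z forward; pixel columns grow to the right and rows downward; lengths in m; the calibration is good to about 2 mm. A picture is of the moment at which its call begins. get_calibration takes no time and is no camera call.
- hand_in(): hands the job in, once; it reports no verdict.
The state is a dict: "time": time; "joint_positions": joint angles; "qvel": joint speeds; "joint_torque": joint torques, N m; "eef_pos": TCP position; "tcp_rot": TCP orientation; "ft_force": force on the tool from outside, world axes, zero at the start; "moment": the same for the moment, N m; "opening": finger opening in m.
Only numpy, scipy, OpenCV 4.12 (cv2) and the standard library are available. Lean on these libraries where they do the work, as an engineer would, in place of code of your own. Each camera call takes 0.05 s, during which the arm holds its last target.

## Working session

There is one attempt and no reset: what is moved stays moved. The work goes in short steps, Python scripts to look and compute and a tool call to move; the robot and the scene stay as the last step left them, time stands still between calls to the robot, and variables do not carry over. Pictures are saved under pics/ and viewed, and the job is handed in when it is done.

Besides the shell and the picture viewer there is one more tool, called after "Emit:" as name(argument=value, ...) on one line, values as JSON. step_arm: Moves the arm, as the interface text tells. Its arguments: {"type":"object","properties":{"moves":{"type":"string"}},"required":["moves"]}

```bash
ls; mkdir -p pics
python3 - <<'E'
from station import *
import cv2,numpy as np
s=sense();print(s['time'],s['eef_pos'],s['tcp_rot'],s['ft_force'],s['opening'])
for n in('side','top'):
    cv2.imwrite(f'pics/{n}0.png',capture(n)[:,:,::-1]);c=get_calibration(n);print(n,c)
E
```

```text
pics
0.0 [0.16952512 0.60105307 0.22594288] [[-9.62460414e-01  2.71421972e-01 -2.54924785e-04]
 [ 2.71422035e-01  9.62459182e-01 -1.54974543e-03]
 [-1.75280261e-04 -1.56076083e-03 -9.99998767e-01]] [-0.85138152 -0.05537904 -0.04150835] 0.09198494088263078
side {'K': array([[483.83982179,   0.        , 316.97076411],
       [  0.        , 483.83982179, 204.19128291],
       [  0.        ,   0.        ,   1.        ]]), 'R': array([[ 0.94059468, -0.33952167,  0.00258671],
       [-0.18172913, -0.50985985, -0.8408433 ],
       [ 0.28680338,  0.79042265, -0.54127244]]), 't': array([-0.5269331 ,  0.21000318,  1.40665648])}
top {'K': array([[476.17270766,   0.        , 320.12263799],
       [  0.        , 476.17270766, 204.26018907],
       [  0.        ,   0.        ,   1.        ]]), 'R': array([[-0.0056607 , -0.9999159 , -0.01166814],
       [-0.99695425,  0.00655077, -0.07771296],
       [ 0.07778286,  0.01119269, -0.99690749]]), 't': array([0.01269831, 0.58059114, 1.48643425])}
```

View pics/side0.png

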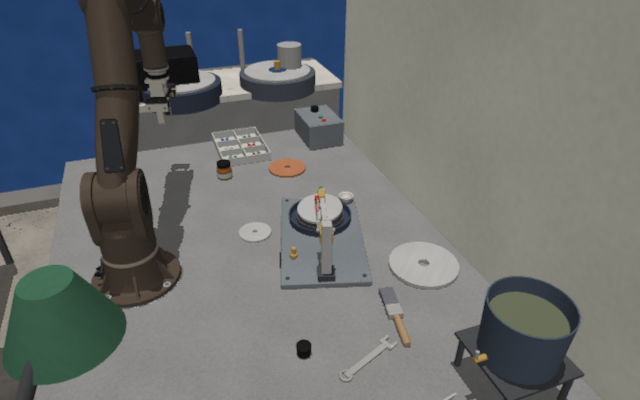

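View pics/top0.png

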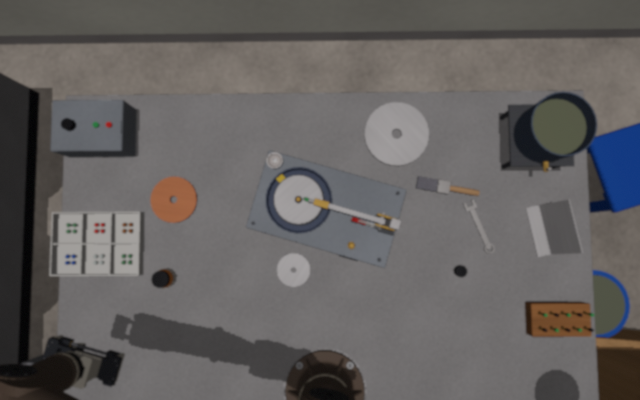

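Three silver discs in the top view are candidates for the lap: (298,200) on the machine, (397,133) large on the bench, and (293,270) small on the bench. The one on the spindle is the middle size, and it's the one with the yellow tab beside it, at (281,178). I'll check with an enlarged crop.

Run:
```python
import cv2
a=cv2.imread('pics/top0.png')[145:275,235:415];cv2.imwrite('pics/topc.png',cv2.resize(a,None,fx=4.4,fy=4.4,interpolation=3))
a=cv2.imread('pics/side0.png')[175:295,265:385];cv2.imwrite('pics/sidec.png',cv2.resize(a,None,fx=5,fy=5,interpolation=3))
```

```text
(no output)
```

View pics/topc.png

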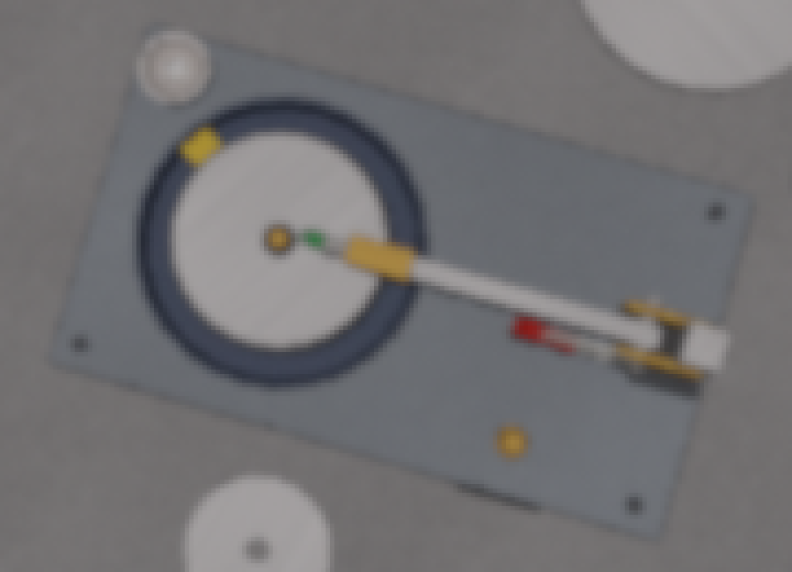

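View pics/sidec.png

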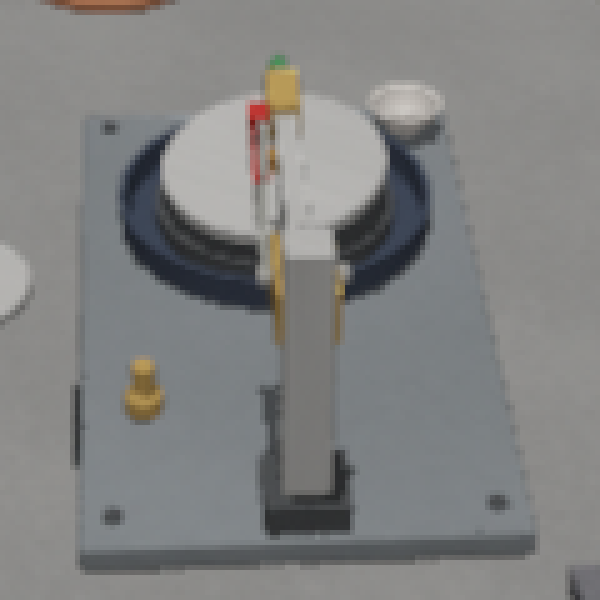

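The crop confirms the disc on the brass spindle at crop (278,239), with the yellow tab at (201,147), is the lap. The clip is the red block at top crop (528,328) and side crop (259,110). Next I'll fit the machine pose and the clip angle.

```bash
cat > h.py <<'E'
import numpy as np,cv2
from station import *
from scipy.optimize import least_squares
C={n:get_calibration(n) for n in('side','top')}
def proj(n,X):
    c=C[n];p=(np.atleast_2d(X)@c['R'].T+c['t'])@c['K'].T;return p[:,:2]/p[:,2:]
def ray(n,uv,z):
    c=C[n];d=c['R'].T@np.linalg.inv(c['K'])@np.array([*uv,1]);o=-c['R'].T@c['t'];return o+d*(z-o[2])/d[2]
def tc(x,y):return ((x+.5)/4.4-.5+235,(y+.5)/4.4-.5+145)
def sc(x,y):return ((x+.5)/5-.5+265,(y+.5)/5-.5+175)
E
python3 - <<'E'
from h import *
sp=ray('top',tc(278,239),.072);print('spindle',sp)
for b in [(80,344),(715,211),(634,503)]:print('bolt',ray('top',tc(*b),.018))
for b in [(112,127),(113,516),(498,502)]:print('bolt side',ray('side',sc(*b),.018))
for z in(.04,.05,.06):print('tab',z,ray('top',tc(201,147),z)-sp)
# arm direction: grip & rear
print(ray('top',tc(380,257),.168),ray('top',tc(640,327),.161))
E
```

```text
spindle [0.59366502 0.07704136 0.072     ]
bolt [0.52340544 0.22328721 0.018     ]
bolt [ 0.61669653 -0.23578756  0.018     ]
bolt [ 0.40727428 -0.17415268  0.018     ]
bolt side [0.52727241 0.22356896 0.018     ]
bolt side [ 0.40741267 -0.17372508  0.018     ]
bolt side [ 0.61875051 -0.23656904  0.018     ]
tab 0.04 [ 0.06934481  0.05687756 -0.032     ]
tab 0.05 [ 0.0680017   0.05592496 -0.022     ]
tab 0.06 [ 0.0666586   0.05497235 -0.012     ]
[0.57285681 0.00504839 0.168     ] [ 0.5265492  -0.16402165  0.161     ]
```

```bash
cat >> h.py <<'E'
yaw=np.radians(73.55);SP=np.array([.59366,.07704,0]);ey=np.array([np.cos(yaw),np.sin(yaw),0]);ex=np.array([ey[1],-ey[0],0])
def M(x,y,z):return SP+x*ex+y*ey+np.array([0,0,z])
def arm(r,th,x=0):return M(x,-.255+r*np.cos(th),.155+r*np.sin(th))
E
python3 - <<'E'
from h import *
for th in np.arange(.5,.96,.05):print(round(th,2),proj('top',arm(.096,th,-.021)).round(1),proj('side',arm(.096,th,-.021)).round(1))
print('grip',proj('top',arm(.18,0)),proj('side',arm(.18,0)),'hinge',proj('top',arm(0,0)),proj('side',arm(0,0)), 'tip', proj('top',arm(.235,0)),proj('side',arm(.235,0)))
for n,(r0,r1,c0,c1) in {'top':(210,235,345,385),'side':(185,225,305,335)}.items():
    a=cv2.imread(f'pics/{n}0.png');b=a.astype(int);m=(b[:,:,2]-b[:,:,1]>50)&(b[:,:,2]-b[:,:,0]>50)
    m[:r0]=0;m[r1:]=0;m[:,:c0]=0;m[:,c1:]=0
    ys,xs=np.nonzero(m);print(n,sorted(zip(ys.tolist(),xs.tolist())))
    k=20 if n=='top' else 15
    cv2.imwrite(f'pics/{n}red.png',cv2.resize(a[r0:r1,c0:c1],None,fx=k,fy=k,interpolation=0))
E
```

```text
0.5 [[351.8 218.9]] [[315.2 199.6]]
0.55 [[352.7 219.1]] [[315.3 198.8]]
0.6 [[353.7 219.3]] [[315.3 198.1]]
0.65 [[354.7 219.5]] [[315.4 197.4]]
0.7 [[355.9 219.8]] [[315.4 196.9]]
0.75 [[357.1 220. ]] [[315.5 196.4]]
0.8 [[358.3 220.3]] [[315.6 196. ]]
0.85 [[359.7 220.6]] [[315.6 195.6]]
0.9 [[361.1 220.9]] [[315.7 195.4]]
0.95 [[362.5 221.3]] [[315.8 195.2]]
grip [[321.00127404 203.5340603 ]] [[320.26444869 195.44286566]] hinge [[381.07602442 220.79282829]] [[324.48811837 229.58492871]] tip [[302.74763339 198.2900044 ]] [[319.13947766 186.34915461]]
top [(217, 353), (217, 354), (218, 352), (218, 353), (218, 354), (218, 355), (218, 356), (218, 357), (219, 352), (219, 353), (219, 354), (219, 355), (219, 356), (219, 357), (219, 358), (220, 352), (220, 353), (220, 354), (220, 355), (220, 356), (220, 357), (220, 358), (221, 353), (221, 354), (221, 355), (221, 356), (221, 357), (221, 358)]
side [(195, 315), (195, 317), (196, 315), (196, 316), (196, 317), (196, 318), (197, 315), (197, 316), (197, 317), (197, 318), (198, 315), (198, 316), (198, 317), (198, 318), (199, 315), (200, 315), (201, 315), (203, 315), (204, 315), (206, 315), (206, 316), (207, 315), (207, 316), (208, 315), (208, 316), (209, 315), (209, 316), (210, 316), (211, 316)]
```

View pics/topred.png

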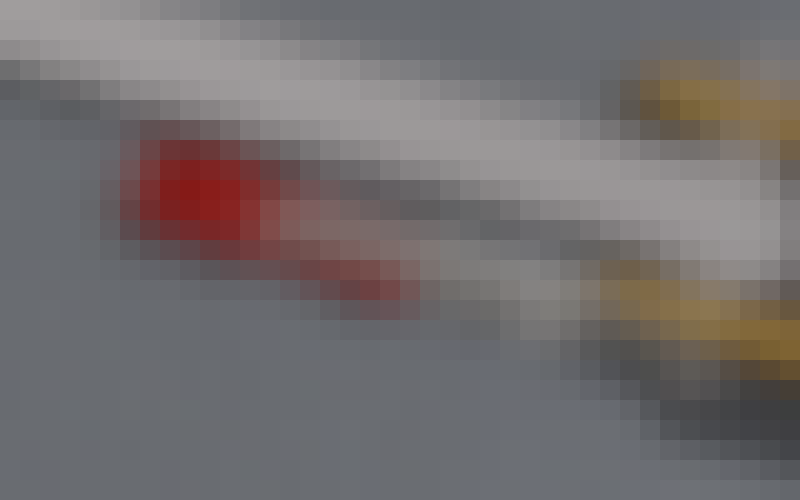

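View pics/sidered.png

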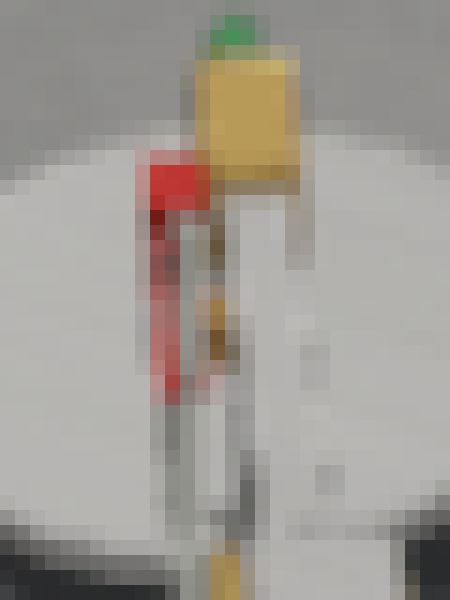

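```bash
cat > fit.py <<'E'
from h import *
from scipy.optimize import least_squares,nnls
import itertools
W={'top':(205,238,340,380),'side':(186,218,306,326)}
def red(img,n):
    r0,r1,c0,c1=W[n];b=img[r0:r1,c0:c1].astype(float)
    return b[:,:,0]-b[:,:,1:].mean(2)
def hullmask(n,P,off,S=8):
    r0,r1,c0,c1=W[n];uv=proj(n,P)+off
    q=((uv+.5-[c0,r0])*S-.5)
    m=np.zeros(((r1-r0)*S,(c1-c0)*S),np.uint8)
    cv2.fillConvexPoly(m,cv2.convexHull((q*16).round().astype(np.int32)),255,shift=4)
    return cv2.GaussianBlur(cv2.resize(m,None,fx=1/S,fy=1/S,interpolation=cv2.INTER_AREA).astype(float)/255,(0,0),.5)
def box(th,rc,hr,ht,hx,xc):
    P=[]
    for a,b,c in itertools.product((-1,1),repeat=3):
        r=rc+a*hr;t=b*ht
        P.append(M(xc+c*hx,-.255+r*np.cos(th)-t*np.sin(th),.155+r*np.sin(th)+t*np.cos(th)))
    return np.array(P)
def resid(p,R):
    th,ht,hx,ri,lx=p[:5];out=[]
    for i,n in enumerate(('top','side')):
        off=p[5+2*i:7+2*i]
        a=hullmask(n,box(th,.096,.005,ht,hx,-.021),off)
        b=hullmask(n,box(th,(.091+ri)/2,(.091-ri)/2,.0015,.001,lx),off); b=np.clip(b-a,0,1)
        A=np.stack([a.ravel(),b.ravel()],1)
        k,_=nnls(A,R[n].ravel());out.append((A@k-R[n].ravel())/10)
    out+= [p[5:]/.4]
    return np.concatenate(out)
if __name__=='__main__':
    R={}
    for n in W:
        R[n]=red(cv2.imread(f'pics/{n}0.png')[:,:,::-1],n);R[n]=np.where(R[n]>8,R[n],0)
    for t0 in (.55,.65,.75,.85):
        s=least_squares(resid,[t0,.005,.006,.06,-.026,0,0,0,0],args=(R,),diff_step=1e-2,x_scale=[.05,.002,.002,.01,.003,.3,.3,.3,.3],
          bounds=([.4,.001,.002,.03,-.035,-2,-2,-2,-2],[1.05,.012,.01,.088,-.012,2,2,2,2]))
        print(s.cost.round(2),s.x.round(4))
    # profile
    for th in np.arange(.54,.84,.03):
        f=lambda q:resid(np.r_[th,q],R)
        s=least_squares(f,[.005,.006,.06,-.026,0,0,0,0],diff_step=2e-2,x_scale=[.002,.002,.01,.003,.3,.3,.3,.3],bounds=([.001,.002,.03,-.035,-2,-2,-2,-2],[.012,.01,.088,-.012,2,2,2,2]))
        print(round(th,2),s.cost.round(2),s.x.round(4))
E
python3 fit.py
```

```text
1590.77 [ 0.6686  0.0069  0.0063  0.0546 -0.022   0.      0.      0.      0.    ]
1578.76 [ 0.6717  0.0081  0.0063  0.0546 -0.0219  0.      0.      0.      0.    ]
1584.25 [ 0.6769  0.0078  0.0063  0.0545 -0.0219  0.      0.      0.      0.    ]
1584.24 [ 0.6762  0.0081  0.0062  0.0546 -0.0219  0.      0.      0.      0.    ]
0.54 2182.25 [ 0.0112  0.0059  0.057  -0.0215  0.      0.      0.      0.    ]
0.57 1997.93 [ 0.0116  0.0065  0.0568 -0.0217  0.      0.      0.      0.    ]
0.6 1816.31 [ 0.0087  0.0061  0.0557 -0.0218  0.      0.      0.      0.    ]
0.63 1661.55 [ 0.0075  0.0061  0.0552 -0.0219  0.      0.      0.      0.    ]
0.66 1584.3 [ 0.008   0.0062  0.0548 -0.0219  0.      0.      0.      0.    ]
0.69 1601.48 [ 0.009   0.0063  0.0544 -0.022   0.      0.      0.      0.    ]
0.72 1684.91 [ 0.0103  0.0064  0.0539 -0.0221  0.      0.      0.      0.    ]
0.75 1968.69 [ 0.0095  0.0063  0.0588 -0.0236  0.      0.      0.      0.    ]
0.78 1912.01 [ 0.012   0.0063  0.053  -0.0223  0.      0.      0.      0.    ]
0.81 2061.03 [ 0.012   0.0067  0.0527 -0.0223  0.      0.      0.      0.    ]
```

Run:
```python
from fit import *
R={}
for n in W:
    R[n]=red(cv2.imread(f'pics/{n}0.png')[:,:,::-1],n);R[n]=np.where(R[n]>8,R[n],0)
from scipy.optimize import minimize
sc=np.array([.05,.002,.002,.01,.003,.3,.3,.3,.3])
for pr in (1,3):
    def f(q):
        p=q*sc;r=resid(p,R);return (r[:-4]**2).sum()/2+pr*20*(p[5:]**2).sum()/2/.16
    s=minimize(f,np.array([.67,.008,.0063,.0546,-.022,0,0,0,0])/sc,method='Powell',options=dict(xtol=1e-3,maxiter=20))
    print(s.fun,(s.x*sc).round(4))
```

```text
1380.0807143002658 [ 0.6734  0.0085  0.0056  0.0541 -0.024  -0.1613 -0.1387  0.7551 -0.0627]
1443.6978092962256 [ 0.6714  0.0083  0.0056  0.0548 -0.0235 -0.09   -0.089   0.5868 -0.0319]
```

Emit:
step_arm(moves="-.048 -.028 0 10 1;-.096 -.056 0 20 1;-.144 -.084 0 30 1;-.192 -.112 0 40 1;-.24 -.14 0 50 1")

```text
time: 0.72
eef_pos: [0.3635, 0.4001, 0.2266]
tcp_rot: [[-0.406, 0.914, -0.0], [0.914, 0.406, -0.0], [-0.0, -0.0, -1.0]]
ft_force: [-0.1, -0.2, -0.5]
opening: 0.0464
```

```bash
cat > go.py <<'E'
import sys
from h import *
def go(P,yawdeg=None):
    s=sense();R=s['tcp_rot'];d=R.T@(np.array(P)-s['eef_pos']);a=np.degrees(np.arctan2(R[1,1],R[0,1]))
    print('t',round(s['time'],2),'pos',s['eef_pos'].round(4),'yaw',a.round(1),'F',s['ft_force'].round(1),'open',round(s['opening'],4),'j',s['joint_positions'].round(0))
    print('need tool',d.round(4),'twist',None if yawdeg is None else round((a-yawdeg+180)%360-180,1),'tool z',R[:,2].round(3))
FOOT=[.6415,.1165]
E
python3 -c "
from go import *
go(FOOT+[.12],-50.5)"
```

```text
t 0.72 pos [0.3635 0.4001 0.2266] yaw 23.9 F [-0.1 -0.2 -0.5] open 0.0464 j [-66.  17.  16. 103.  -5.  61. -24.]
need tool [-0.3719  0.1391  0.1066] twist 74.4 tool z [-0. -0. -1.]
```

Emit:
step_arm(moves="-.047 .0175 0 10 1;-.094 .035 0 20 1;-.141 .0525 0 30 1;-.188 .07 0 40 1;-.235 .0875 0 50 1")

```text
time: 1.35
eef_pos: [0.5397, 0.2221, 0.2266]
tcp_rot: [[0.439, 0.898, -0.0], [0.898, -0.439, 0.0], [-0.0, -0.0, -1.0]]
ft_force: [0.3, 0.6, 0.2]
opening: 0.0006
```

```bash
python3 -c "
from go import *
go(FOOT+[.12],-50.5)"
```

```text
t 1.35 pos [0.5397 0.2221 0.2266] yaw -26.1 F [0.3 0.6 0.2] open 0.0006 j [-50.  23.  32.  98. -13.  63. -41.]
need tool [-0.0502  0.1379  0.1065] twist 24.4 tool z [-0.  0. -1.]
```

Emit:
step_arm(moves="-.013 .036 .01 6 1;-.026 .072 .04 12 1;-.038 .105 .07 18 1;-.05 .138 .1065 24.4 1;-.05 .138 .1065 24.4 1")

```text
time: 1.98
eef_pos: [0.6407, 0.1148, 0.1168]
tcp_rot: [[0.771, 0.637, -0.005], [0.637, -0.771, -0.004], [-0.006, -0.0, -1.0]]
ft_force: [0.4, -0.1, 0.3]
opening: 0.0005
```

Run:
```python
from go import *
go(FOOT+[.12],-50.5)
a=capture('top')[:,:,::-1];b=capture('side')[:,:,::-1]
x=np.hstack([cv2.resize(a[145:245,235:335],None,fx=4,fy=4,interpolation=3),cv2.resize(b[165:265,270:370],None,fx=4,fy=4,interpolation=3)])
cv2.imwrite('pics/p1.png',x)
```

```text
t 1.98 pos [0.6407 0.1148 0.1168] yaw -50.5 F [ 0.4 -0.1  0.3] open 0.0005 j [-37.  37.  35.  95. -24.  56. -44.]
need tool [ 0.0016 -0.0008 -0.0032] twist 0.0 tool z [-0.005 -0.004 -1.   ]
```

View pics/p1.png

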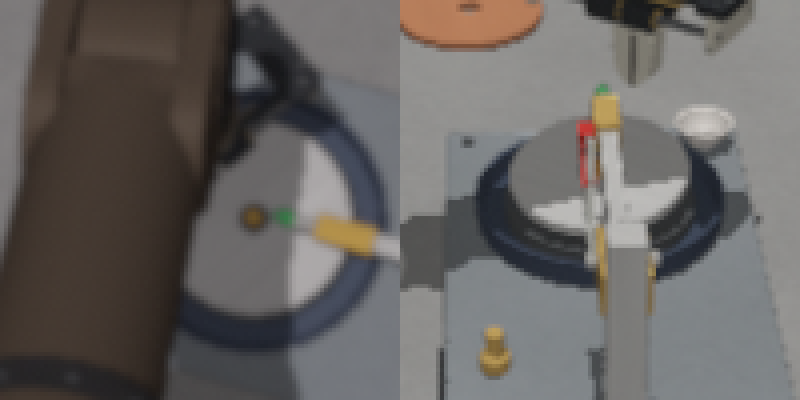

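The side view shows the shut fingers at about (637,75) in the crop, above the lap's far side. The robot arm hides the tab in the top view. The gripper body is clear of the dop arm, so I'll go down slowly.

Emit:
step_arm(moves=".001 -.001 .01 0 1;.0015 -.001 .02 0 1;.0015 -.001 .03 0 1;.0015 -.001 .036 0 1;.0015 -.001 .038 0 1")

```text
time: 2.7
eef_pos: [0.6417, 0.12, 0.0817]
tcp_rot: [[0.768, 0.641, -0.001], [0.641, -0.768, -0.0], [-0.001, -0.0, -1.0]]
ft_force: [0.7, -0.3, -0.5]
opening: 0.0004
```

```bash
python3 -c "
from go import *
go(FOOT+[.062],-50.5)"
```

```text
t 2.7 pos [0.6417 0.12   0.0817] yaw -50.1 F [ 0.7 -0.3 -0.5] open 0.0004 j [-36.  39.  33.  97. -26.  52. -43.]
need tool [-0.0024  0.0026  0.0197] twist 0.4 tool z [-0.001 -0.    -1.   ]
```

Emit:
step_arm(moves="-.0024 .0026 .002 0 1;-.0024 .0026 .004 0 1;-.0024 .0026 .006 0 1;-.0024 .0026 .008 0 1;-.0024 .0026 .0095 0 1")

```text
time: 3.32
eef_pos: [0.6422, 0.1167, 0.073]
tcp_rot: [[0.768, 0.641, 0.001], [0.641, -0.768, 0.0], [0.001, 0.0, -1.0]]
ft_force: [1.2, 0.4, 3.4]
opening: 0.0006
```

```bash
python3 -c "
from go import *
go(FOOT+[.062],-50.5)"
```

```text
t 3.33 pos [0.6422 0.1167 0.073 ] yaw -50.1 F [1.2 0.4 3.4] open 0.0006 j [-36.  39.  33.  97. -26.  51. -43.]
need tool [-0.0007 -0.0003  0.011 ] twist 0.4 tool z [ 0.001  0.    -1.   ]
```

Contact came at 73 mm, as expected. I'll keep pressing.

Emit:
step_arm(moves="0 0 .0015 0 1;0 0 .003 0 1;0 0 .0045 0 1;0 0 .006 0 1;0 0 .0075 0 1")

```text
time: 3.95
eef_pos: [0.6421, 0.1167, 0.0653]
tcp_rot: [[0.768, 0.641, 0.001], [0.641, -0.768, 0.0], [0.001, 0.0, -1.0]]
ft_force: [2.3, 1.9, 4.3]
opening: 0.0006
```

Emit:
step_arm(moves="0 0 .0012 0 1;0 0 .0024 0 1;0 0 .0034 0 1;0 0 .0042 0 1;0 0 .0042 0 1")

```text
time: 4.58
eef_pos: [0.642, 0.1166, 0.0617]
tcp_rot: [[0.768, 0.641, 0.0], [0.641, -0.768, 0.0], [0.001, -0.0, -1.0]]
ft_force: [0.5, 1.8, 10.9]
opening: 0.0006
```

Emit:
step_arm(moves="0 0 .0003 0 1;0 0 .0006 0 1;0 0 .0009 0 1;0 0 .001 0 1;0 0 .001 0 1")

```text
time: 5.2
eef_pos: [0.6421, 0.1166, 0.0615]
tcp_rot: [[0.768, 0.641, 0.001], [0.641, -0.768, 0.001], [0.001, -0.0, -1.0]]
ft_force: [-2.7, 2.3, 17.6]
opening: 0.0006
```

The force is rising (18 N) with no further travel, so the foot is at its hard stop. I'll retract and look.

Emit:
step_arm(moves="0 0 -.004 0 1;0 0 -.03 0 1;0 0 -.07 0 1;0 0 -.11 0 1;0 0 -.15 0 1")

```text
time: 5.82
eef_pos: [0.6405, 0.1159, 0.2103]
tcp_rot: [[0.768, 0.64, -0.003], [0.64, -0.768, -0.001], [-0.003, -0.001, -1.0]]
ft_force: [0.7, 0.1, -0.1]
opening: 0.0001
```

Run:
```python
from go import *
g=arm(.185,0)+[0,0,-.012];go([g[0],g[1],.24],-16.45);print(g)
a=capture('top')[:,:,::-1];b=capture('side')[:,:,::-1];cv2.imwrite('pics/side2.png',b);cv2.imwrite('pics/top2.png',a)
x=np.hstack([cv2.resize(cv2.imread('pics/side0.png')[185:245,280:360],None,fx=5,fy=5,interpolation=3),cv2.resize(b[185:245,280:360],None,fx=5,fy=5,interpolation=3)])
cv2.imwrite('pics/p2.png',x)
```

```text
t 5.83 pos [0.6405 0.1159 0.2103] yaw -50.2 F [ 0.7  0.1 -0.1] open 0.0001 j [-39.  31.  38.  89. -20.  66. -47.]
need tool [-0.1192  0.0387 -0.0294] twist -33.7 tool z [-0.003 -0.001 -1.   ]
[0.5738375  0.00990529 0.143     ]
```

View pics/p2.png

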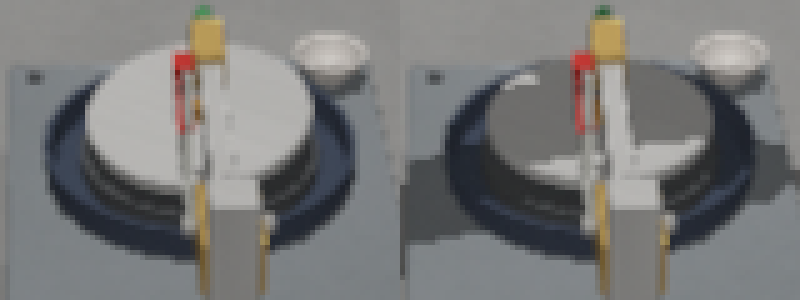

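The lap now sits level: its rear edge has dropped from crop row ~42 to ~55, and it's concentric with the pan. Next I'll move over the grip block with the jaws open.

Emit:
step_arm(moves="-.03 .01 -.01 -8 -1;-.06 .02 -.02 -16 -1;-.09 .03 -.03 -24 -1;-.12 .038 -.03 -33 -1;-.12 .038 -.03 -33.7 -1")

```text
time: 6.55
eef_pos: [0.5718, 0.0076, 0.2393]
tcp_rot: [[0.285, 0.958, -0.003], [0.958, -0.285, -0.001], [-0.001, -0.002, -1.0]]
ft_force: [0.0, 0.4, 0.9]
opening: 0.0457
```

Run:
```python
from go import *
g=arm(.18,0);go([g[0],g[1],.14],-16.45);print(g)
```

```text
t 6.55 pos [0.5718 0.0076 0.2393] yaw -16.6 F [0.  0.4 0.9] open 0.0457 j [-29.  21.  32.  98. -12.  64. -11.]
need tool [-0.0021  0.0015  0.0993] twist -0.1 tool z [-0.003 -0.001 -1.   ]
[0.57242161 0.00510996 0.155     ]
```

Emit:
step_arm(moves="-.001 .001 0 0 -1;-.0015 .001 .005 0 -1;-.002 .0015 .01 0 -1;-.002 .0015 .015 0 -1;-.002 .0015 .02 0 -1")

```text
time: 7.18
eef_pos: [0.5749, 0.0083, 0.2195]
tcp_rot: [[0.283, 0.959, -0.0], [0.959, -0.283, -0.0], [-0.0, -0.0, -1.0]]
ft_force: [-0.0, 0.7, 0.0]
opening: 0.0906
```

Run:
```python
from go import *
g=arm(.18,0);go([g[0],g[1],.14],-16.45)
a=capture('top')[:,:,::-1];b=capture('side')[:,:,::-1]
x=np.hstack([cv2.resize(a[165:245,275:375],None,fx=4,fy=4,interpolation=3),cv2.resize(b[150:230,275:375],None,fx=4,fy=4,interpolation=3)])
cv2.imwrite('pics/p3.png',x)
```

```text
t 7.17 pos [0.5749 0.0083 0.2195] yaw -16.4 F [-0.   0.7  0. ] open 0.0906 j [-29.  22.  31. 100. -13.  62. -10.]
need tool [-0.0037 -0.0014  0.0795] twist 0.0 tool z [-0. -0. -1.]
```

View pics/p3.png

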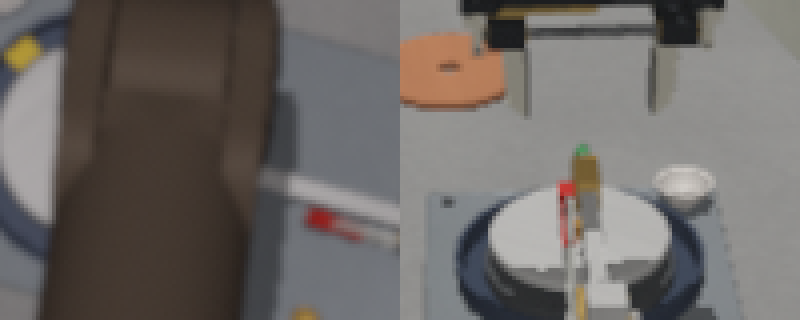

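In the side view the fingers, at crop columns 528 and 651, straddle the block at 585. Going down.

Emit:
step_arm(moves="-.0037 -.0014 .02 0 -1;-.0037 -.0014 .04 0 -1;-.0037 -.0014 .06 0 -1;-.0037 -.0014 .0795 0 -1;-.0037 -.0014 .0795 0 -1")

```text
time: 7.9
eef_pos: [0.5716, 0.005, 0.1395]
tcp_rot: [[0.283, 0.959, -0.002], [0.959, -0.283, -0.0], [-0.001, -0.002, -1.0]]
ft_force: [-0.0, 0.3, -0.1]
opening: 0.0919
```

Emit:
step_arm(moves="0 0 0 0 0;0 0 0 0 .4;0 0 0 0 .6;0 0 0 0 1;0 0 0 0 1")

```text
time: 8.52
eef_pos: [0.5725, 0.005, 0.1406]
tcp_rot: [[0.283, 0.959, 0.0], [0.959, -0.283, 0.0], [0.0, 0.0, -1.0]]
ft_force: [-0.2, -0.3, 0.6]
opening: 0.0464
```

Emit:
step_arm(moves="0 0 0 0 1;0 0 0 0 1;0 0 0 0 1;0 0 0 0 1;0 0 0 0 1")

```text
time: 9.15
eef_pos: [0.5717, 0.0052, 0.1404]
tcp_rot: [[0.283, 0.959, -0.002], [0.959, -0.283, 0.0], [0.0, -0.002, -1.0]]
ft_force: [-6.3, 0.5, 4.7]
opening: 0.0197
```

Run:
```python
from go import *
g=arm(.18,0);go([g[0],g[1],.14],-16.45)
p=sense()['eef_pos']-SP;print(p@ex,p@ey+.255,p[2])
a=capture('top')[:,:,::-1];b=capture('side')[:,:,::-1]
x=np.hstack([cv2.resize(a[165:245,275:375],None,fx=4,fy=4,interpolation=3),cv2.resize(b[150:230,275:375],None,fx=4,fy=4,interpolation=3)])
cv2.imwrite('pics/p4.png',x)
```

```text
t 9.15 pos [0.5717 0.0052 0.1404] yaw -16.4 F [-6.3  0.5  4.7] open 0.0197 j [-27.  27.  29. 105. -16.  52.  -7.]
need tool [0.0001 0.0007 0.0004] twist 0.0 tool z [-0.002  0.    -1.   ]
-0.0007325383664452258 0.17989482805942802 0.14040052549226076
```

View pics/p4.png

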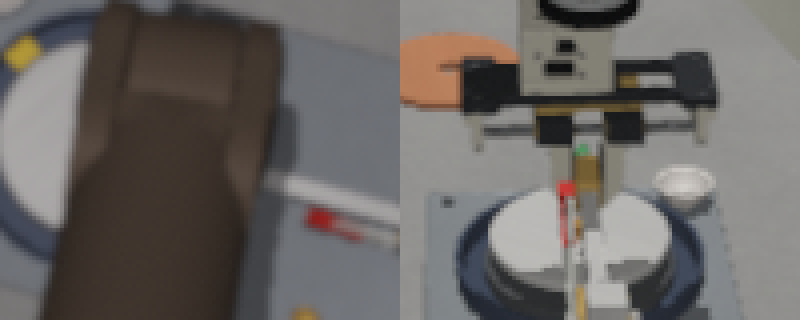

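The block is held (opening 19.7 mm). Now I'll swing it up along the arc.

Emit:
step_arm(moves="-.0004 -.0008 -.012 0 1;-.0016 -.0008 -.024 0 1;-.0036 -.0008 -.0359 0 1;-.0064 -.0008 -.0477 0 1;-.01 -.0008 -.0592 0 1")

```text
time: 9.88
eef_pos: [0.5686, -0.005, 0.2005]
tcp_rot: [[0.284, 0.959, -0.0], [0.959, -0.284, -0.0], [-0.0, -0.0, -1.0]]
ft_force: [-2.1, -2.6, -4.9]
opening: 0.0197
```

Run:
```python
from go import *
P=arm(.18,.67);go([P[0]-.0008,P[1]+.0002,P[2]-.015],-16.45)
p=sense()['eef_pos']-SP;print(p@ex,p@ey+.255,p[2]+.015-.155, np.arctan2(p[2]-.14,p@ey+.255))
```

```text
t 9.88 pos [ 0.5686 -0.005   0.2005] yaw -16.5 F [-2.1 -2.6 -4.9] open 0.0197 j [-27.  23.  31. 102. -13.  59.  -8.]
need tool [-0.0282 -0.     -0.0513] twist -0.0 tool z [-0. -0. -1.]
-0.0007779403450145545 0.16923896456951792 0.06049831039847994 0.3433164443019171
```

Emit:
step_arm(moves="-.0043 0 -.0112 0 1;-.0094 0 -.0222 0 1;-.0152 0 -.0327 0 1;-.0217 0 -.0429 0 1;-.0278 0 -.0512 0 1")

```text
time: 10.5
eef_pos: [0.5608, -0.0314, 0.2515]
tcp_rot: [[0.283, 0.959, -0.0], [0.959, -0.283, 0.0], [0.0, -0.0, -1.0]]
ft_force: [-2.1, -2.1, -6.9]
opening: 0.0199
```

Emit:
step_arm(moves="0 0 0 0 1;0 0 0 0 1;0 0 0 0 1;0 0 0 0 1;0 0 0 0 1")

```text
time: 11.12
eef_pos: [0.5609, -0.031, 0.2509]
tcp_rot: [[0.283, 0.959, -0.0], [0.959, -0.283, -0.0], [-0.0, -0.0, -1.0]]
ft_force: [-5.2, -1.0, -0.8]
opening: 0.02
```

Run:
```python
from go import *
P=arm(.18,.67);go([P[0]-.0008,P[1]+.0002,P[2]-.015],-16.45)
p=sense()['eef_pos']-SP;print(p@ex,p@ey+.255,p[2]+.015-.155, np.arctan2(p[2]-.14,p@ey+.255),np.hypot(p[2]-.14,p@ey+.255))
a=capture('top')[:,:,::-1];b=capture('side')[:,:,::-1]
cv2.imwrite('pics/top5.png',a);cv2.imwrite('pics/side5.png',b)
for th in (0.6,.67,.74):print(th,[ (r,proj('side',arm(r,th)).round(1).tolist(),proj('top',arm(r,th)).round(1).tolist()) for r in(.06,.1,.15,.235)])
cv2.imwrite('pics/s5.png',cv2.resize(b[150:250,270:370],None,fx=6,fy=6,interpolation=3))
cv2.imwrite('pics/t5.png',cv2.resize(a[190:250,320:420],None,fx=8,fy=8,interpolation=3))
```

```text
t 11.12 pos [ 0.5609 -0.031   0.2509] yaw -16.4 F [-5.2 -1.  -0.8] open 0.02 j [-26.  19.  32.  99. -11.  65.  -7.]
need tool [-0.001  -0.     -0.0008] twist 0.0 tool z [-0. -0. -1.]
-0.0008132527783376438 0.14210163034464157 0.1109396709025672 0.6628654191399286 0.180278905939034
0.6 [(0.06, [[323.3, 209.5]], [[365.5, 215.4]]), (0.1, [[322.6, 196.6]], [[354.7, 211.6]]), (0.15, [[321.7, 180.7]], [[340.6, 206.8]]), (0.235, [[320.2, 154.8]], [[315.4, 198.0]])]
0.67 [(0.06, [[323.4, 209.0]], [[366.4, 215.6]]), (0.1, [[322.7, 195.6]], [[356.2, 211.9]]), (0.15, [[321.9, 179.3]], [[342.9, 207.2]]), (0.235, [[320.5, 152.3]], [[318.9, 198.6]])]
0.74 [(0.06, [[323.5, 208.6]], [[367.5, 215.8]]), (0.1, [[322.9, 194.9]], [[357.9, 212.3]]), (0.15, [[322.1, 178.0]], [[345.5, 207.7]]), (0.235, [[320.8, 150.0]], [[322.8, 199.3]])]
```

View pics/s5.png

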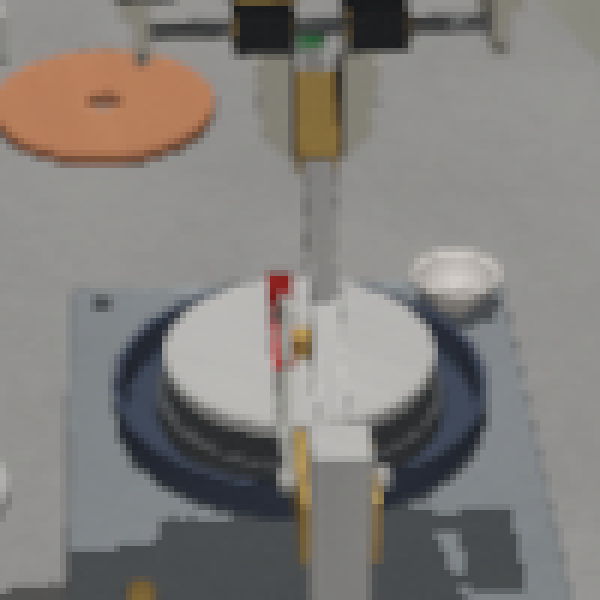

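View pics/t5.png

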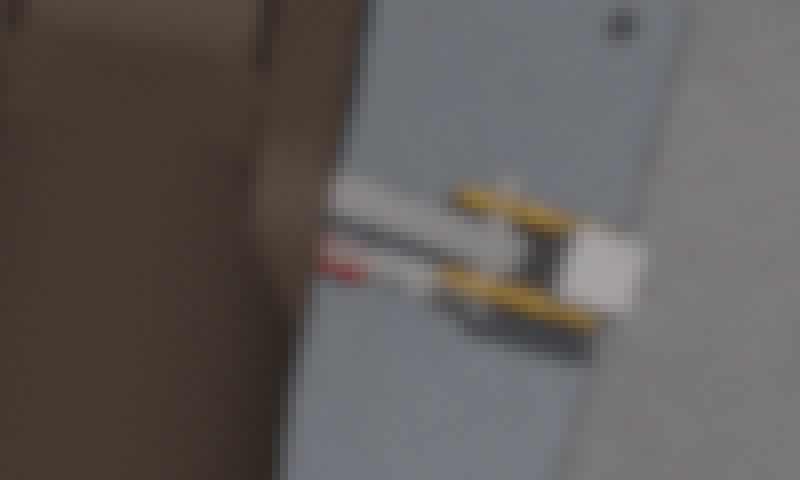

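Run:
```python
from fit import *
def pt(r,t,th,x=0):return M(x,-.255+r*np.cos(th)-t*np.sin(th),.155+r*np.sin(th)+t*np.cos(th))
for th in (.6,.63,.66,.69,.72):
    print(th,[((proj('side',pt(r,t,th))[0]-[270,150])*6+2.5).round(0).tolist() for r,t in((.158,-.013),(.158,.013),(.202,.013))])
b=cv2.imread('pics/side5.png')
k=np.linspace(0,2*np.pi,80)
big=cv2.resize(b[180:240,280:360],None,fx=9,fy=9,interpolation=3)
for z,r,col in((.062,.075,(0,0,255)),(.052,.075,(0,255,0)),(.042,.105,(255,255,0))):
    q=((proj('side',np.array([M(r*np.cos(a),r*np.sin(a),z) for a in k]))-[280,180]+.5)*9).astype(int)
    cv2.polylines(big,[q],True,col,1)
cv2.imwrite('pics/lap5.png',big)
R={}
R['top']=red(cv2.imread('pics/top0.png')[:,:,::-1],'top');R['side']=red(b[:,:,::-1],'side')
for n in R:R[n]=np.where(R[n]>8,R[n],0)
R['side'][:, 13:]=0
from scipy.optimize import minimize
sc=np.array([.05,.002,.002,.01,.003,.3,.3,.3,.3])
def f(q):
    p=q*sc;r=resid(p,R);return (r[:-4]**2).sum()/2+20*(p[5:]**2).sum()/2/.16
s=minimize(f,np.array([.67,.008,.0063,.0546,-.022,0,0,0,0])/sc,method='Powell',options=dict(xtol=1e-3,maxiter=20))
print(s.fun,(s.x*sc).round(4))
```

```text
0.6 [[311.0, 184.0], [313.0, 160.0], [308.0, 78.0]]
0.63 [[311.0, 179.0], [314.0, 156.0], [309.0, 73.0]]
0.66 [[312.0, 174.0], [314.0, 153.0], [310.0, 69.0]]
0.69 [[312.0, 170.0], [315.0, 150.0], [310.0, 64.0]]
0.72 [[312.0, 166.0], [315.0, 147.0], [311.0, 60.0]]
367.72143928749125 [ 0.6597  0.0075  0.0054  0.0559 -0.0231 -0.143  -0.1046  0.4605  0.1159]
```

View pics/lap5.png

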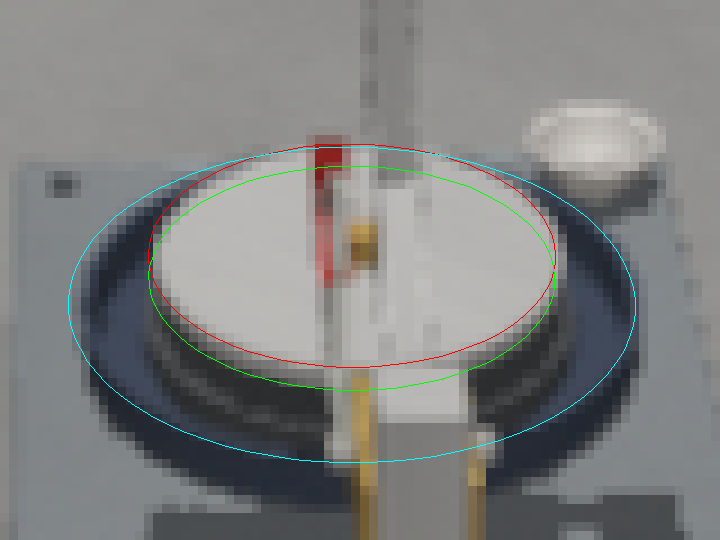

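Run:
```python
from h import *
def pt(r,t,th,x=0):return M(x,-.255+r*np.cos(th)-t*np.sin(th),.155+r*np.sin(th)+t*np.cos(th))
for n,th,rows,cols in(('side0',0,range(185,202),(320,323)),('side5',.663,range(156,182),(321,324))):
    b=cv2.imread(f'pics/{n}.png').astype(float)[:,:,::-1]
    print(n,[(r,*(b[r,cols[0]:cols[1]].mean(0)).astype(int).tolist()) for r in rows])
    for t2 in((0,) if th==0 else (.63,.66,.69)):print(t2,[proj('side',pt(r,t,t2))[0].round(2).tolist() for r,t in((.158,-.013),(.158,.013),(.202,.013),(.235,0))])
```

```text
side0 [(185, 134, 137, 132), (186, 106, 132, 110), (187, 93, 138, 102), (188, 139, 145, 105), (189, 184, 160, 101), (190, 183, 153, 88), (191, 183, 154, 88), (192, 183, 154, 88), (193, 183, 154, 88), (194, 184, 154, 88), (195, 180, 150, 85), (196, 159, 131, 73), (197, 139, 123, 98), (198, 166, 161, 152), (199, 171, 170, 166), (200, 171, 169, 166), (201, 169, 168, 165)]
0 [[320.71, 202.84], [320.76, 195.61], [319.83, 188.16], [319.14, 186.35]]
side5 [(156, 46, 90, 56), (157, 76, 106, 80), (158, 110, 115, 108), (159, 120, 118, 116), (160, 117, 115, 113), (161, 121, 114, 104), (162, 130, 109, 69), (163, 132, 107, 59), (164, 132, 107, 59), (165, 132, 108, 59), (166, 132, 107, 59), (167, 133, 108, 60), (168, 132, 107, 59), (169, 132, 107, 58), (170, 132, 107, 59), (171, 132, 108, 59), (172, 132, 108, 59), (173, 133, 108, 59), (174, 134, 109, 60), (175, 128, 104, 57), (176, 109, 98, 81), (177, 125, 125, 123), (178, 126, 125, 123), (179, 126, 124, 123), (180, 125, 124, 122), (181, 127, 126, 124)]
0.63 [[321.44, 179.38], [321.85, 175.66], [321.09, 161.81], [320.34, 153.67]]
0.66 [[321.51, 178.61], [321.94, 175.12], [321.2, 161.03], [320.45, 152.6]]
0.69 [[321.58, 177.88], [322.03, 174.62], [321.3, 160.31], [320.56, 151.59]]
```

```bash
cat > fit2.py <<'E'
from fit import *
from scipy.optimize import minimize
W.update({'top':(190,215,305,335),'side':(155,203,308,332)})
def pt(r,t,th,x=0):return M(x,-.255+r*np.cos(th)-t*np.sin(th),.155+r*np.sin(th)+t*np.cos(th))
def quad(th,c):return np.array([pt(r,t,th,x) for (r,t) in c for x in(-.01,.01)])
def res(n,img,th,off,rows):
    r0,r1,c0,c1=W[n];b=img[r0:r1,c0:c1].astype(float);D=b[:,:,0]-b[:,:,2];D=np.where(D>6,D,0)
    P=[hullmask(n,quad(th,[(.158,.013),(.202,.013)]),off),hullmask(n,quad(th,[(.158,.006),(.158,.013)]),off)]
    A=np.stack([p[rows[0]-r0:rows[1]-r0].ravel() for p in P],1);d=D[rows[0]-r0:rows[1]-r0].ravel()
    k,_=nnls(A,d);return ((A@k-d)**2).sum()
L=lambda f:cv2.imread(f'pics/{f}.png')[:,:,::-1]
O={}
for n,rows in(('top',(192,214)),('side',(187,199))):
    f=lambda o:res(n,L(n+'0'),0,o,rows)
    s=minimize(f,[0,0],method='Powell',bounds=[(-1.5,1.5)]*2);O[n]=s.x;print(n,s.x,s.fun,f([0,0]))
for dv in (0,1):
    for free in(0,1):
        f=lambda q:res('side',L('side5'),q[0],np.array([O['side'][0]+q[1],O['side'][1]*(1-dv)]),(160,178))
        s=minimize(f,[.65,0],method='Powell',bounds=[(.55,.75),(-.8,.8)]);
    print('arm th side5',s.x,s.fun, 'voff used' if not dv else 'zero voff')
E
python3 fit2.py
```

```text
top [-0.18710953 -0.0882528 ] 19820.080345934624 21691.97836430023
side [0.40130326 0.23909428] 192792.86522527243 201470.10443231283
arm th side5 [0.65414351 0.34139502] 26399.87711548687 voff used
arm th side5 [0.64351377 0.39093007] 26519.05315322101 zero voff
```

The clip fits give 0.66–0.673 rad. The arm reads 0.663 from kinematics and 0.644–0.654 from the image. I'll raise it about 2 mm along the arc to split the difference, then hold.

Emit:
step_arm(moves="-.0006 0 -.0008 0 1;-.0013 0 -.0017 0 1;-.0013 0 -.0017 0 1;-.0013 0 -.0017 0 1;-.0013 0 -.0017 0 1")

```text
time: 11.85
eef_pos: [0.5606, -0.0322, 0.2525]
tcp_rot: [[0.283, 0.959, -0.0], [0.959, -0.283, 0.0], [0.0, -0.0, -1.0]]
ft_force: [-5.0, -1.9, -7.0]
opening: 0.0198
```

Run:
```python
from fit2 import *
p=sense();print(p['time'],p['ft_force'].round(1),p['opening'],p['qvel'].round(2));p=p['eef_pos']-SP;print(np.arctan2(p[2]-.14,p@ey+.255),np.hypot(p[2]-.14,p@ey+.255))
b=capture('side');a=capture('top')
cv2.imwrite('pics/side6.png',b[:,:,::-1]);cv2.imwrite('pics/top6.png',a[:,:,::-1])
for v in(0,O['side'][1]):
    f=lambda q:res('side',b,q[0],np.array([O['side'][0]+q[1],v]),(158,178))
    s=minimize(f,[.65,0],method='Powell',bounds=[(.55,.75),(-.8,.8)]);print(s.x)
cv2.imwrite('pics/s6.png',np.hstack([cv2.resize(b[150:250,270:370,::-1],None,fx=4,fy=4),cv2.resize(a[150:250,260:360,::-1],None,fx=4,fy=4)]))
```

```text
top [-0.18710953 -0.0882528 ] 19820.080345934624 21691.97836430023
side [0.40130326 0.23909428] 192792.86522527243 201470.10443231283
arm th side5 [0.65414351 0.34139502] 26399.87711548687 voff used
arm th side5 [0.64351377 0.39093007] 26519.05315322101 zero voff
11.85 [-5.  -1.9 -7. ] 0.019832932094882762 [-0.05 -0.06 -0.06  0.02  0.02  0.03  0.05]
0.6736629236946431 0.18028305271222791
[0.64854753 0.43139162]
[0.65790948 0.4035546 ]
```

View pics/s6.png

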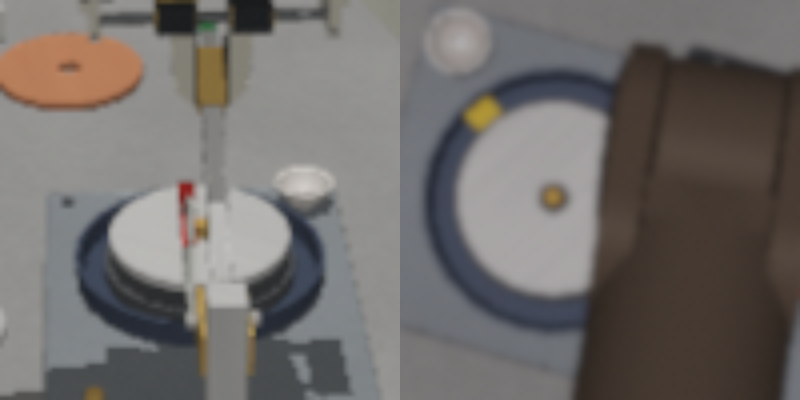

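Emit:
step_arm(moves="0 0 0 0 1;0 0 0 0 1;0 0 0 0 1;0 0 0 0 1;0 0 0 0 1")

```text
time: 12.58
eef_pos: [0.5605, -0.0322, 0.2526]
tcp_rot: [[0.283, 0.959, -0.0], [0.959, -0.283, 0.0], [0.0, -0.0, -1.0]]
ft_force: [-5.0, -0.9, -6.9]
opening: 0.0197
```

Run:
```python
from fit2 import *
p=sense();print(p['time'],p['ft_force'].round(1),p['opening'],p['qvel'].round(2));p=p['eef_pos']-SP;print(np.arctan2(p[2]-.14,p@ey+.255),np.hypot(p[2]-.14,p@ey+.255))
b=capture('side')
for v in(0,O['side'][1]):
    f=lambda q:res('side',b,q[0],np.array([O['side'][0]+q[1],v]),(158,178))
    s=minimize(f,[.65,0],method='Powell',bounds=[(.55,.75),(-.8,.8)]);print(s.x)
# clip again with registered offsets, top0 + current side
W.update({'top':(205,238,340,380),'side':(186,218,306,326)})
R={'top':red(L('top0'),'top'),'side':red(b,'side')}
for n in R:R[n]=np.where(R[n]>8,R[n],0)
R['side'][:,13:]=0
sc=np.array([.05,.002,.002,.01,.003])
for v in (0,.24):
  for w in (1,0):
    def f(q):
        r=resid(np.r_[q*sc,O['top'],.4,v],R)[:-4]; nt=R['top'].size
        return (r[:nt]**2).sum()+w*(r[nt:]**2).sum()
    s=minimize(f,np.array([.67,.008,.0056,.055,-.023])/sc,method='Powell',options=dict(maxiter=20));print('clip',v,w,(s.x*sc).round(4),s.fun)
```

```text
top [-0.18710953 -0.0882528 ] 19820.080345934624 21691.97836430023
side [0.40130326 0.23909428] 192792.86522527243 201470.10443231283
arm th side5 [0.65414351 0.34139502] 26399.87711548687 voff used
arm th side5 [0.64351377 0.39093007] 26519.05315322101 zero voff
12.575 [-5.  -0.9 -6.9] 0.01968533173957141 [-0.04 -0.03  0.07  0.03 -0.05 -0.01  0.05]
0.6743563226417397 0.18029134045162964
[0.64849441 0.43150105]
[0.65959698 0.40468141]
clip 0 1 [ 0.6624  0.0069  0.0053  0.0545 -0.023 ] 706.2570016459274
clip 0 0 [ 0.6646  0.0086  0.0056  0.0565 -0.024 ] 414.79392462111156
clip 0.24 1 [ 0.6694  0.0078  0.0052  0.0554 -0.0229] 715.7489408311924
clip 0.24 0 [ 0.6646  0.0086  0.0056  0.0565 -0.024 ] 414.79392462111156
```

The arm is steady. It sits between 0.65 (image) and 0.674 rad (kinematics), and the clip is at about 0.665. Handing in.

```bash
python3 -c "
from station import *
print(hand_in())"
```

```text
the job is handed in; nothing more can be done
None
```

The lap is pressed level, and I handed in at about 12.7 s with the dop arm held at the red clip. The last readings before hand-in were taken at 12.6 s.

- **Lap:** I pressed it with shut fingers right above the foot. It reached the hard stop with its top at about 61.5 mm, and the force rose to 18 N with no further travel. Afterwards, the outline of a level lap drawn over the side view fitted to within about 1 px.
- **Dop arm:** I pinched the brass block across its width (opening 19.7 mm) and swung it up along its arc. The tool position and grip were steady over the last hold.
- **Angle:** The two arm readings disagreed slightly. Tool position gave 0.674 rad and the side picture 0.65–0.66, so about 0.663 in between. The clip was about 0.665 (fits 0.66–0.673). That leaves an uncertainty of about 0.015 rad.
- **Last force reading:** The wrist showed about 9 N (mainly -7 N vertical and -5 N sideways), well under the limit.
- **Other things:** I did not touch the clip, the dish or anything else on the bench.

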